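# Block a slide box tight in its transit tray

## Task

Get the blue slide box ready for transport: slide it along its tray up against the red buffer at the left end, then fill the gap left at the other end with the dark foam block that fits it, all the way down on the tray floor, so that the box cannot shift. Leave the other foam block and everything else where they are.

Things in the scene. Friction and masses are not known exactly. Their poses are not given: they have to be found in the camera images.
- tray: grey open tray, fixed, 127 x 237 mm. Origin: underside, midway between right end wall and buffer face; z up, +y along its length to the red buffer (left), x across. Floor top at z 5 mm; walls 5 mm thick, tops at z 25 mm. Clear length 217 mm (y -108.5 to +108.5); low side rails, tops at z 14 mm, leave x -51 to +51 mm clear. Box against the buffer leaves a 42 mm gap at the -y end
- tray_gap (a point): point on the tray floor at the centre of the 42 mm gap that remains at the -y end once the slide box is against the buffer (tray frame 0, -87.5, 5 mm); axes as the tray's
- tray_buffer (a point): point on the tray floor at the middle of the red buffer's face (tray frame 0, +108.5, 5 mm); the buffer reaches 23 mm above the tray's underside
- slide_box: closed blue slide box lying in the tray, free to slide; 98 (x) x 175 (y) x 34 mm high plus a small front catch, about 0.3 kg, lid fixed shut. Origin: centre of underside, axes as the tray's. Against the buffer: y = +21 mm in the tray frame. Its top is 39 mm above the tray's underside, 14 mm above the walls, so its end can be pushed over the end wall
- block_thick: dark stiff foam block, the thick one: 96 (x) x 39.5 (y) x 34 mm high, about 60 g, on the worktop. Origin: centre of underside, z up. Lower long edges bevelled (5 mm in, 8 mm up). It fits the 42 mm gap, 96 mm side across the tray, top then level with the slide box's lid; home, its origin is 5 mm above the tray's
- block_thin: dark stiff foam block, the thin one: 96 (x) x 22 (y) x 34 mm high, otherwise like the thick one. Too thin for the gap; to be left alone. Both blocks stand to the right of the tray; either may be the nearer to it
- tape_roll: roll of blue tape lying flat, 58 x 64 x 20 mm, origin at the underside's centre; bystander
- marker: black-capped marker lying on the worktop, 132 mm long (y), 14 mm thick, origin at its middle on the underside; bystander
- pot: specimen pot with yellow cap, 50 mm wide, 55 mm high, origin at the underside's centre; bystander
- reagent_bottle: white bottle with red cap, 44 mm wide, 90 mm high, origin at the underside's centre; bystander
Mind the look-alikes: they are no part of the job. Leave any purple look-alike of the block_thick alone.

How it is judged:
By the outcome, as a careful person would: the job done as asked, in the order asked, and still so for the second after the job is handed in, with the robot touching nothing.
It also fails if it takes over 48 s, if anything falls off the work surface, if the arm or the gripper's body presses on something with over 40 N, if the wrist force passes 120 N, or if a joint passes its speed limit or range.

## Robot

A 6-joint arm with a two-finger parallel gripper is mounted at the origin on a cart in front of the work surface, level with it; the furniture and walls round the work are solid. World frame = base frame: x ahead of the robot, y to its left, z up, the work surface at z = 0. Lengths are in m, angles in degrees, forces in N, time in s.
With the tool pointing down it reaches from about 0.25 to 0.775 m from the base axis. Payload 4 kg.
Tool frame: the origin (TCP) lies midway between the tips of the shut fingers; the grasp point (between the pads) lies env.pinch_z behind it (env.pinch_z is the distance from the TCP to the grasp point, in m); x points along the fingers, y is the direction in which the jaws open and shut, and the axes are right-handed (so a half turn about x gives the same grasp; the last joint's range is limited). The gripper opens to 85 mm and grips with 20 to 120 N. Pads are 22 mm wide; open, the fingers measure 114 mm over their backs; the gripper's body (76 mm by 85 mm) begins 54 mm behind the grasp point. The pads swing forward as they close: fully open they stand 13 mm farther back than shut.
Start: joints at [-70.48, 4.996, 78.535, -0, 96.463, -5.907], TCP at [0.236, -0.497, 0.231] pointing down, gripper open.
Joint ranges: [-177.83, 177.83], [-43.37, 116.18], [15.69, 146.23], [-61.86, 241.86], [9.47, 152.12], [-147.06, 147.06]. Speed limits (degrees/s): [159.86, 159.86, 180, 180, 180, 180].

## Interface

Orientations are given as a 3x3 rotation matrix whose columns are the frame's x, y, z axes.
In Python, from station import env, viewer gives the robot as it stands. The module is installed in compiled form; this text tells all that it offers.
- The arm moves only by the tool drive_tool, never from a script. Its argument "commands" is a list of rows, each a list of 6 numbers: the shift along the tool's x, y, z in m, then the turn, a rotation vector about the tool's x, y, z in degrees. A call has 1 to 10 rows; each row shifts and turns the commanded pose from where the row before left it, along the tool's axes as they then stand; what a row does not reach is not made up. A row lasts 1/8 s, in which the tool goes at most 62.5 mm and 10.7 degrees, less where a joint would pass 70% of its speed; a pose out of reach is approached as far as the arm can. A call with a gripper value outside its range is refused whole. "hand" is the closure, from 0 (fully open) to 1 (shut), set as the call begins (left out, the last holds). The fingers move at their own pace and stop on an object; "grip_force" is the grip in N (left out, the last holds). Time passes only in rows, so rows that do not move let the fingers close. It gives the time, the measured TCP pose, the force and the opening at its end, in the units of the state.
- env.read_state(): the state, without advancing time (a new reading comes with each control period).
- viewer.get_image(name): name is "side" or "top"; returns a dict with "color" (420x560x3 uint8, red, green, blue), "K" (3x3 intrinsics, pixels), "origin" and "orientation" of the camera in the world. Camera axes: x right, y up, looking along -z (the intrinsics and any distortion apply to the point x, -y, -z); pixel columns grow to the right and rows downward; lengths in m; the calibration is good to about 2 mm. A picture is of the moment at which its call begins. There is no depth.
- env.sign_off(): hands the job in, once; it reports no verdict.
Trained networks look in a picture, given as the dict that the camera call returned (one of the last four; its "shot" number tells which), for a name from the list of things; names that differ only in an ending like _2 or _b are one class to them, and where a whole thing is asked for, a point or a joint stands for the part that bears it (a point fixed in the world has none). Each returns a list of dicts, best first, with "confidence" (0 to 1); they miss things now and then, are a little off and sometimes report something else, mostly with a low value. They report only what shows in the picture. A call takes as long as a camera call. They do not tell look-alikes from the thing itself.
- viewer.spot_in(picture, name): "rect" ([left, top, right, bottom] in pixels, round what is visible of it).
- viewer.trace(picture, name): "pixels" (420x560 bool, what is visible of it) and "rect" ([left, top, right, bottom] in pixels, round what is visible of it).
- viewer.mark_of(picture, name): "centre" ([column, row] in pixels: a listed point, or the origin of a listed thing).
The state is a dict: "time_s": time; "joint_pos": joint angles; "joint_vel": joint speeds; "tau": joint torques, N m; "eef_pos": TCP position; "ee_rot": TCP orientation; "force": force on the tool from outside, world axes, zero at the start; "torque": the same for the moment, N m; "opening": opening from 0.0 (shut) to 1.0 (fully open).
Only numpy, scipy, OpenCV 4.12 (cv2) and the standard library are available. Lean on these libraries where they do the work, as an engineer would, in place of code of your own. Each camera call takes 0.05 s, during which the arm holds its last target.

## Working session

There is one attempt and no reset: what is moved stays moved. The work goes in short steps, Python scripts to look and compute and a tool call to move; the robot and the scene stay as the last step left them, time stands still between calls to the robot, and variables do not carry over. Pictures are saved under pics/ and viewed, and the job is handed in when it is done.

Besides the shell and the picture viewer there is one more tool, called after "Emit:" as name([rows], argument=value, ...), one row to a line, values as JSON. drive_tool: Moves the arm, as the interface text tells. Its arguments: {"type":"object","properties":{"commands":{"type":"array","items":{"type":"array","items":{"type":"number"}}},"hand":{"type":"number"},"grip_force":{"type":"number"}},"required":["commands"]}

```bash
mkdir -p pics; ls; cat > h.py <<'E'
import numpy as np, cv2
from station import env, viewer
def save(im,n): cv2.imwrite(f'pics/{n}.png',cv2.cvtColor(im['color'],cv2.COLOR_RGB2BGR))
def ray(im,px):
    K=np.array(im['K']);d=np.linalg.inv(K)@[px[0],px[1],1.];d=np.array([d[0],-d[1],-d[2]])
    return np.array(im['origin']),np.array(im['orientation'])@d
def onz(im,px,z):
    o,d=ray(im,px);return o+d*(z-o[2])/d[2]
def proj(im,p):
    c=np.array(im['orientation']).T@(np.array(p)-im['origin']);q=np.array(im['K'])@[c[0],-c[1],-c[2]];return q[:2]/q[2]
def tri(a,pa,b,pb):
    o1,d1=ray(a,pa);o2,d2=ray(b,pb);d1/=np.linalg.norm(d1);d2/=np.linalg.norm(d2)
    t=np.linalg.lstsq(np.stack([d1,-d2],1),o2-o1,rcond=None)[0]
    p,q=o1+d1*t[0],o2+d2*t[1];return (p+q)/2,np.linalg.norm(p-q)
E
python3 - <<'E'
from h import *
np.set_printoptions(precision=4,suppress=True)
s=env.read_state();print(s,env.pinch_z)
ims={}
for n in('side','top'):
    im=viewer.get_image(n);save(im,n+'0');ims[n]=im;print(n,im.keys(),im['K'],im['origin'],im['orientation'])
    for t in 'tray tray_gap tray_buffer slide_box block_thick block_thin tape_roll marker pot reagent_bottle'.split():
        print(t,[(np.round(r['centre'],1),round(r['confidence'],2)) for r in viewer.mark_of(im,t)])
E
```

```text
pics
{'time_s': 0.0, 'joint_pos': array([-70.4802,   5.0404,  78.6279,  -0.0006,  96.4635,  -5.9071]), 'joint_vel': array([ 0.0618, -0.0818, -0.0176,  0.0911,  0.1289,  0.0124]), 'tau': array([  0.0015, -35.1861, -31.3275,  -0.0001,   0.0108,   0.    ]), 'eef_pos': array([ 0.236 , -0.4962,  0.2301]), 'ee_rot': array([[-0.0008,  0.4294, -0.9031],
       [ 0.0022, -0.9031, -0.4294],
       [-1.    , -0.0023, -0.0002]]), 'force': array([-0.0437, -0.5401,  0.4449]), 'torque': array([-0.0325, -0.0207, -0.0658]), 'opening': 0.99822115161301} 0.0187
side dict_keys(['color', 'K', 'origin', 'orientation', 'shot']) [[498.87     0.     280.3809]
 [  0.     498.87   215.1164]
 [  0.       0.       1.    ]] [0.0817 1.0057 0.8059] [[-0.9238  0.213  -0.3181]
 [-0.3827 -0.5323  0.7551]
 [-0.0085  0.8193  0.5733]]
tray [(array([291. , 249.7]), 0.9)]
tray_gap [(array([306.2, 235.7]), 0.62)]
tray_buffer [(array([265.1, 270.6]), 0.57)]
slide_box [(array([294.6, 245.3]), 0.69)]
block_thick [(array([355. , 202.6]), 0.72), (array([328.2, 173.8]), 0.63)]
block_thin []
tape_roll [(array([243. , 193.8]), 0.66
[... 191 characters left out ...]
0.1347   0.     283.6587]
 [  0.     400.1347 208.7098]
 [  0.       0.       1.    ]] [0.4373 0.0123 1.0566] [[ 0.029   0.9974 -0.0661]
 [-0.9995  0.0283 -0.0107]
 [-0.0088  0.0664  0.9978]]
tray []
tray_gap [(array([291.6, 236.4]), 0.77), (array([220.2, 224. ]), 0.5)]
tray_buffer [(array([223.3, 224.1]), 0.68)]
slide_box [(array([266.5, 230.5]), 0.97)]
block_thick [(array([418.7, 225.6]), 0.93), (array([370.7, 268.2]), 0.61), (array([425.7, 152.9]), 0.48)]
block_thin [(array([363.8, 216. ]), 0.96)]
tape_roll [(array([337.4, 148. ]), 0.78)]
marker [(array([161.5, 227.7]), 0.75)]
pot [(array([370.5, 143.4]), 0.64), (array([426.6, 153.1]), 0.42)]
reagent_bottle [(array([424.5, 149.9]), 0.75)]
```

View pics/side0.png

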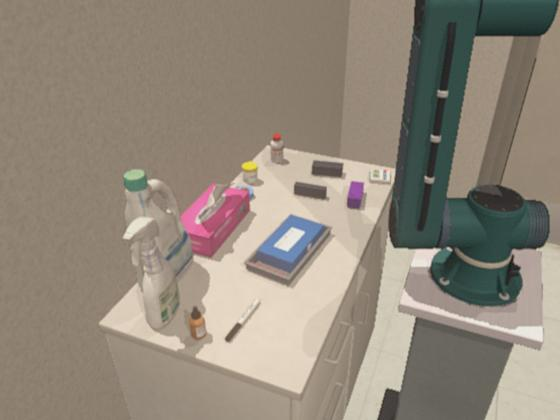

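View pics/top0.png

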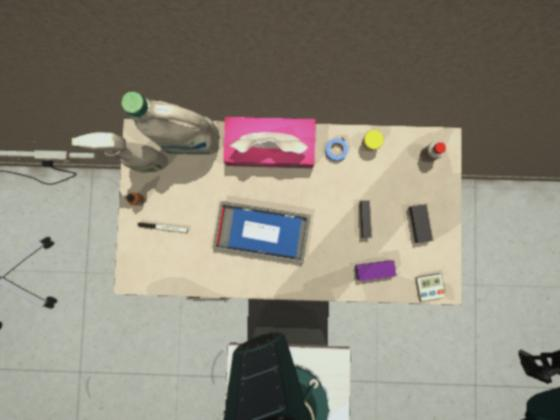

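```bash
python3 - <<'E'
from h import *
np.set_printoptions(precision=4,suppress=True)
a=viewer.get_image('top');b=viewer.get_image('side')
for im,n in((a,'top'),(b,'side')):
    c=cv2.cvtColor(im['color'],cv2.COLOR_RGB2BGR)
    for t in 'tray slide_box block_thick block_thin'.split():
        for r in viewer.trace(im,t):
            m=r['pixels'].astype(np.uint8)
            cs=max(cv2.findContours(m,cv2.RETR_EXTERNAL,cv2.CHAIN_APPROX_NONE)[0],key=cv2.contourArea)
            q=cv2.minAreaRect(cs);bx=cv2.boxPoints(q);print(n,t,round(r['confidence'],2),np.round(bx,1).tolist(),m.sum())
            if n=='top':
                for z in((.0,.034) if 'block' in t else (.025,.039)): 
                    w=[onz(im,p,z)[:2] for p in bx];print('  z',z,np.array(w).round(4).tolist(),'c',np.mean(w,0), 'sides',np.linalg.norm(w[0]-w[1]),np.linalg.norm(w[1]-w[2]))
np.savez('x.npz',top=a['color'],side=b['color'])
c=cv2.cvtColor(a['color'],cv2.COLOR_RGB2BGR)
cv2.imwrite('pics/topz1.png',cv2.resize(c[190:275,205:315],None,fx=7,fy=7,interpolation=cv2.INTER_CUBIC))
cv2.imwrite('pics/topz2.png',cv2.resize(c[190:290,345:445],None,fx=6,fy=6,interpolation=cv2.INTER_CUBIC))
c=cv2.cvtColor(b['color'],cv2.COLOR_RGB2BGR)
cv2.imwrite('pics/sidez1.png',cv2.resize(c[205:285,240:340],None,fx=7,fy=7,interpolation=cv2.INTER_CUBIC))
cv2.imwrite('pics/sidez2.png',cv2.resize(c[150:215,285:375],None,fx=8,fy=8,interpolation=cv2.INTER_CUBIC))
E
```

```text
top tray 0.71 [[211.89999389648438, 248.89999389648438], [219.6999969482422, 199.89999389648438], [310.29998779296875, 214.3000030517578], [302.6000061035156, 263.29998779296875]] 1840
  z 0.025 [[0.397, 0.2048], [0.5238, 0.1898], [0.4932, -0.0459], [0.3672, -0.0291]] c [0.4453 0.0799] sides 0.1277534537390601 0.23762621345268234
  z 0.039 [[0.3975, 0.2021], [0.5227, 0.1874], [0.4925, -0.0451], [0.3681, -0.0285]] c [0.4452 0.079 ] sides 0.12601961959558813 0.23440121694409666
top slide_box 0.7 [[227.1999969482422, 246.8000030517578], [233.0, 206.8000030517578], [301.20001220703125, 216.8000030517578], [295.3999938964844, 256.70001220703125]] 2672
  z 0.025 [[0.4035, 0.1657], [0.5069, 0.1545], [0.4861, -0.0225], [0.3832, -0.0102]] c [0.4449 0.0719] sides 0.10392330725108442 0.17822311550427702
  z 0.039 [[0.404, 0.1637], [0.5059, 0.1526], [0.4854, -0.022], [0.3839, -0.0099]] c [0.4448 0.0711] sides 0.10251288919082202 0.17580432122691506
top slide_box 0.55 [[417.70001220703125, 153.1999969482422], [438.5, 137.60000610351562], [447.5, 149.60000610351562], [426.70001220703125, 165.19999
[... 1915 characters left out ...]
107
side slide_box 0.89 [[252.0, 255.89999389648438], [297.1000061035156, 202.8000030517578], [328.0, 229.10000610351562], [282.8999938964844, 282.20001220703125]] 2353
side slide_box 0.43 [[242.0, 162.0], [257.0, 162.0], [257.0, 183.0], [242.0, 183.0]] 303
side block_thick 0.7 [[345.5, 206.89999389648438], [350.0, 180.1999969482422], [363.8999938964844, 182.5], [359.5, 209.1999969482422]] 365
side block_thick 0.63 [[311.20001220703125, 174.1999969482422], [312.6000061035156, 160.0], [343.1000061035156, 163.0], [341.70001220703125, 177.3000030517578]] 424
side block_thin 0.8 [[291.6000061035156, 194.5], [293.70001220703125, 180.39999389648438], [327.6000061035156, 185.5], [325.5, 199.5]] 464
```

View pics/topz1.png

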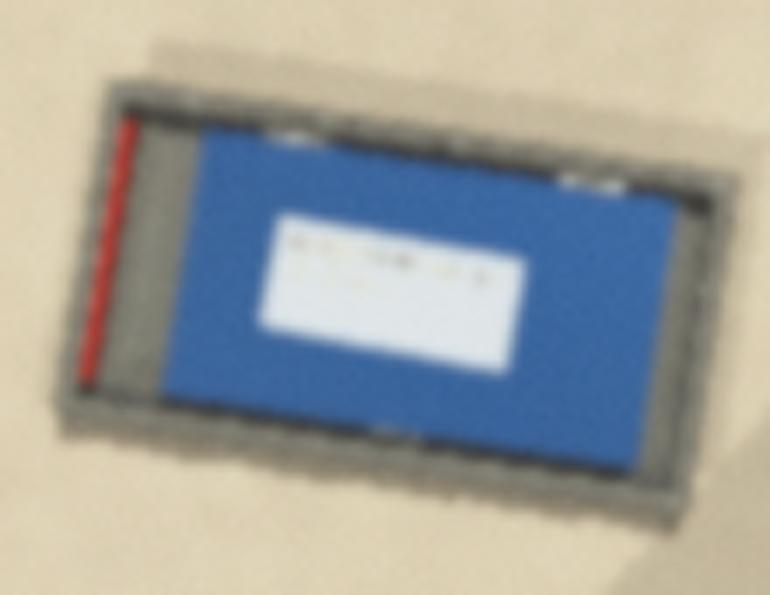

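View pics/topz2.png

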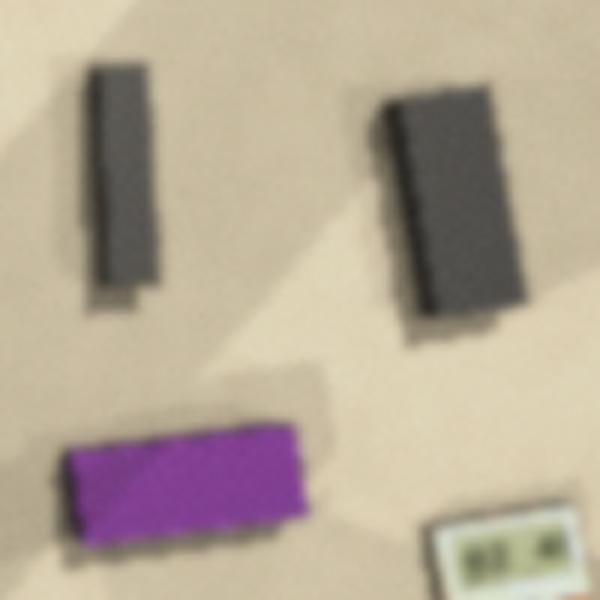

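View pics/sidez1.png

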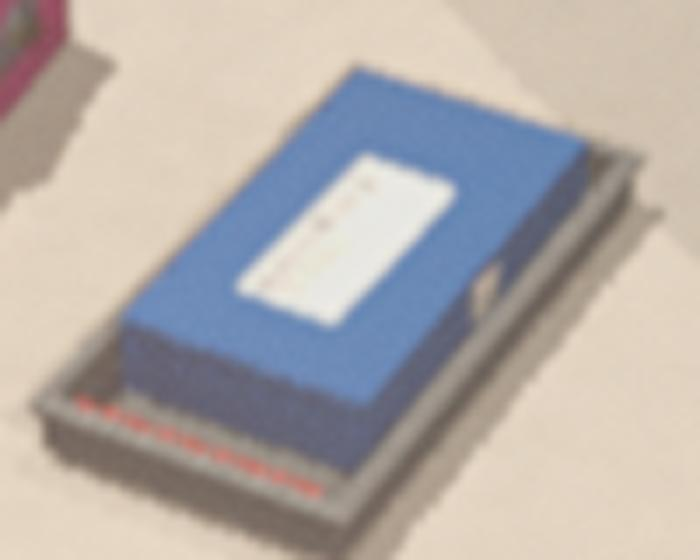

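View pics/sidez2.png

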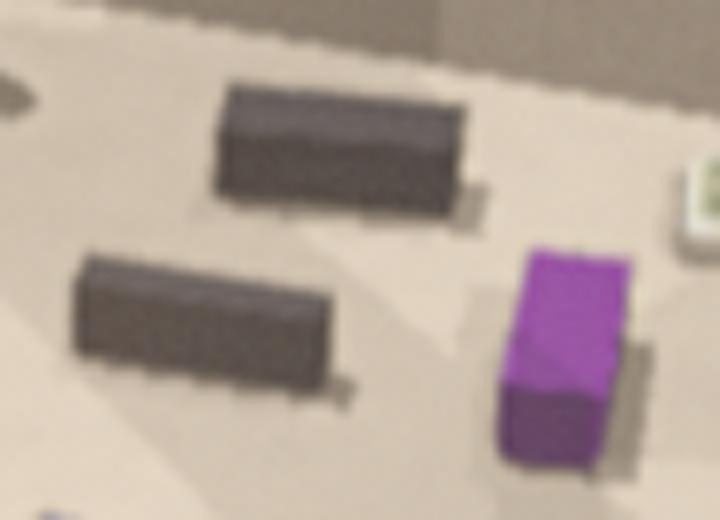

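```bash
cat > fit.py <<'E'
from h import *
from scipy.optimize import least_squares
def up(p,s,o): return (np.array(p)+.5)/s-.5+np.array(o)
def model(v,pts):
    x,y,z,a=v;c,s=np.cos(a),np.sin(a)
    return np.array([[x+c*p[0]-s*p[1],y+s*p[0]+c*p[1],z+p[2]] for p in pts])
def fit(obs,v0): # obs list (im,pt,px)
    pts=[o[1] for o in obs]
    f=lambda v:np.concatenate([proj(o[0],P)-o[2] for o,P in zip(obs,model(v,pts))])
    r=least_squares(f,v0,loss='soft_l1',f_scale=.5);return r.x,f(r.x).reshape(-1,2)
E
python3 - <<'E'
from fit import *
np.set_printoptions(precision=4,suppress=True)
T=viewer.get_image('top');S=viewer.get_image('side')
t1=lambda *p:up(p,7,(205,190));s1=lambda *p:up(p,7,(240,205));t2=lambda *p:up(p,6,(345,190));s2=lambda *p:up(p,8,(285,150))
def run(n,obs,v0):
    for lab,o in (('both',obs),('top',[q for q in obs if q[0] is T]),('side',[q for q in obs if q[0] is S])):
        if lab!='both':
            zz=v[2]; 
        v_,r=fit(o,v0)
        if lab=='both': v=v_
        print(n,lab,v_[:3],np.degrees(v_[3]),'res',np.abs(r).max().round(2))
# +y left in top, +x up in top
x,y,z=.049,.0875,.034
box=[(T,(x,y,z),t1(205,130)),(T,(x,-y,z),t1(676,198)),(T,(-x,-y,z),t1(636,472)),(T,(-x,y,z),t1(163,395)),
 (S,(x,-y,z),s1(355,65)),(S,(-x,-y,z),s1(588,148)),(S,(-x,y,z),s1(370,405)),(S,(x,y,z),s1(125,318))]
run('box',box,[.445,.07,.005,.12])
x,y,z=.0635,.1185,.025
tray=[(T,(x,y,z),t1(108,82)),(T,(x,-y,z),t1(738,178)),(T,(-x,y,z),t1(58,408)),(T,(-x,-y,z),t1(690,490)),
 (S,(x,y,z),s1(35,405)),(S,(-x,y,z),s1(345,522)),(S,(-x,-y,z),s1(645,158)),(T,(.051,.1085,.023),t1(136,120)),(T,(-.051,.1085,.023),t1(94,382))]
run('tray',tray,[.445,.07,.0,.12])
x,y,z=.048,.01975,.034
th=[(T,(x,y,z),t2(400,100)),(T,(-x,y,z),t2(435,315)),(T,(x,-y,z),t2(490,87)),(T,(-x,-y,z),t2(527,302)),
 (S,(x,-y,z),s2(235,83)),(S,(-x,-y,z),s2(467,105)),(S,(-x,y,z),s2(461,137)),(S,(x,y,z),s2(222,125))]
run('thick',th,[.478,-.32,.0,.1])
s=env.read_state();print(s['time_s'])
E
```

```text
box both [0.4446 0.0704 0.0027] -6.805322421727355 res 1.27
box top [ 0.4437  0.0704 -0.0013] -7.001082168405612 res 0.56
box side [ 0.4487  0.0629 -0.0039] -6.50776726154456 res 1.26
tray both [ 0.4468  0.0785 -0.0057] -6.802608404855329 res 2.54
tray top [ 0.4464  0.08   -0.0209] -6.547294078682037 res 2.1
tray side [ 0.4542  0.0596 -0.0221] -7.328470243102952 res 0.34
thick both [ 0.4793 -0.33   -0.0017] 9.882080188351209 res 1.82
thick top [ 0.48   -0.342  -0.0378] 9.844849281959235 res 0.25
thick side [ 0.4936 -0.3763 -0.0275] 12.529360495961443 res 1.05
1.7
```

```bash
cat >> fit.py <<'E'
def fitz(obs,v0,z):
    pts=[o[1] for o in obs]
    g=lambda v:[v[0],v[1],z,v[2]]
    f=lambda v:np.concatenate([proj(o[0],P)-o[2] for o,P in zip(obs,model(g(v),pts))])
    r=least_squares(f,v0,loss='soft_l1',f_scale=.5);return r.x,f(r.x).reshape(-1,2)
E
python3 - <<'E'
from fit import *
np.set_printoptions(precision=4,suppress=True)
T=viewer.get_image('top');S=viewer.get_image('side')
t1=lambda *p:up(p,7,(205,190));s1=lambda *p:up(p,7,(240,205));t2=lambda *p:up(p,6,(345,190));s2=lambda *p:up(p,8,(285,150))
def run(n,obs,v0,z,dims):
    for lab,o in (('both',obs),('top',[q for q in obs if q[0] is T]),('side',[q for q in obs if q[0] is S])):
        v_,r=fitz(o,v0,z)
        print(n,lab,v_[:2],np.degrees(v_[2]),'\n',r.round(1).tolist())
        if lab=='both':
            for im,nm,c0 in((T,'top',None),(S,'side',None)):
                pts=model([v_[0],v_[1],z,v_[2]],[(a*dims[0],b*dims[1],dims[2]) for a,b in((1,1),(1,-1),(-1,-1),(-1,1))])
                q=np.array([proj(im,p) for p in pts]);D[nm].append(q)
D={'top':[],'side':[]}
x,y,z=.049,.0875,.034
box=[(T,(x,y,z),t1(205,130)),(T,(x,-y,z),t1(676,198)),(T,(-x,-y,z),t1(636,472)),(T,(-x,y,z),t1(163,395)),
 (S,(x,-y,z),s1(355,65)),(S,(-x,-y,z),s1(588,148)),(S,(-x,y,z),s1(370,405)),(S,(x,y,z),s1(125,318))]
run('box',box,[.445,.07,-.12],.005,(x,y,z))
x,y,z=.0635,.1185,.025
tray=[(T,(x,y,z),t1(108,82)),(T,(x,-y,z),t1(738,178)),(T,(-x,y,z),t1(58,408)),(T,(-x,-y,z),t1(690,490)),
 (S,(x,y,z),s1(35,405)),(S,(-x,y,z),s1(345,522)),(S,(-x,-y,z),s1(645,158)),(T,(.051,.1085,.023),t1(136,120)),(T,(-.051,.1085,.023),t1(94,382))]
run('tray',tray,[.445,.07,-.12],0,(x,y,z))
x,y,z=.048,.01975,.034
th=[(T,(x,y,z),t2(400,100)),(T,(-x,y,z),t2(435,315)),(T,(x,-y,z),t2(490,87)),(T,(-x,-y,z),t2(527,302)),
 (S,(x,-y,z),s2(235,83)),(S,(-x,-y,z),s2(467,105)),(S,(-x,y,z),s2(461,137)),(S,(x,y,z),s2(222,125))]
run('thick',th,[.478,-.32,.1],0,(x,y,z))
def ov(im,qs,c,f,n):
    c0,c1,r0,r1=c
    g=cv2.resize(cv2.cvtColor(im['color'],cv2.COLOR_RGB2BGR)[r0:r1,c0:c1],None,fx=f,fy=f,interpolation=cv2.INTER_CUBIC)
    for q in qs: cv2.polylines(g,[np.round((q+.5-[c0,r0])*f-.5).astype(int)],True,(0,255,0),1)
    cv2.imwrite(f'pics/{n}.png',g)
ov(T,D['top'],(205,315,190,275),7,'o1');ov(T,D['top'],(345,445,190,290),6,'o2')
ov(S,D['side'],(240,340,205,285),7,'o3');ov(S,D['side'],(285,375,150,215),8,'o4')
E
python3 -c "
import cv2,numpy as np
a=[cv2.resize(cv2.imread(f'pics/o{i}.png'),(400,300)) for i in(1,2,3,4)]
cv2.imwrite('pics/o.png',np.vstack([np.hstack(a[:2]),np.hstack(a[2:])]))"
```

```text
box both [0.4443 0.0712] -6.72543450311269 
 [[-0.8, -0.3], [-0.2, -0.0], [-0.0, -0.8], [-0.7, 0.0], [0.9, -0.2], [0.7, -1.8], [0.3, -0.3], [-0.1, -0.4]]
box top [0.4436 0.0701] -7.024341544601374 
 [[-0.2, -0.1], [0.3, 0.5], [0.3, -0.4], [-0.4, 0.1]]
box side [0.4449 0.073 ] -6.322044212108318 
 [[0.2, 0.1], [0.1, -1.6], [0.1, 0.1], [-0.5, 0.2]]
tray both [0.446  0.0792] -6.8790244376452385 
 [[-0.1, -1.2], [0.4, -1.4], [-0.8, 0.9], [0.2, 3.1], [-1.0, -1.3], [1.0, -0.9], [0.8, -1.9], [-0.9, -1.2], [-1.2, 0.4]]
tray top [0.4456 0.078 ] -6.873920199694608 
 [[0.3, -1.0], [0.9, -1.2], [-0.4, 1.1], [0.6, 3.2], [-0.5, -1.0], [-0.8, 0.6]]
tray side [0.4458 0.084 ] -6.897769179454347 
 [[-1.8, -0.1], [0.3, 0.5], [0.3, -0.9]]
thick both [ 0.4791 -0.3292] 9.95657063422039 
 [[-0.4, -0.9], [0.1, 0.5], [-0.1, -1.0], [0.1, 0.5], [0.0, -0.8], [0.9, -0.6], [0.2, 1.5], [-0.4, -0.1]]
thick top [ 0.4785 -0.3294] 9.697352648868376 
 [[-0.2, -0.8], [0.0, 0.7], [0.1, -0.8], [0.1, 0.7]]
thick side [ 0.4793 -0.3285] 11.54379780035797 
 [[-0.4, -0.5], [0.6, -0.7], [0.3, 1.4], [-0.5, 0.2]]
```

View pics/o.png

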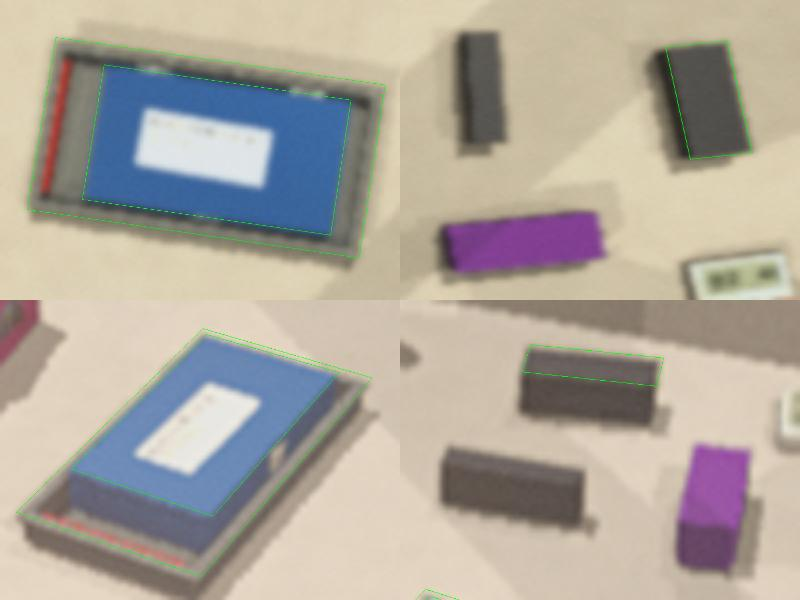

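```bash
cat > plan.py <<'E'
import sys,numpy as np,json
from station import env
def plan(wps,vmax=.05,wmax=9):
    """wps: list of (x,y,z,angle deg of tool y[,nrows]) from the current pose"""
    s=env.read_state();p=np.array(s['eef_pos']);R=s['ee_rot'];a=np.degrees(np.arctan2(R[1,1],R[0,1]))
    rows=[]
    for w in wps:
        d=np.array(w[:3])-p;da=(w[3]-a+180)%360-180
        n=max(int(np.ceil(max(np.linalg.norm(d)/vmax,abs(da)/wmax))),1)
        if len(w)>4:n=max(n,w[4])
        for i in range(n):
            t=(np.array(w[:3])-p)/(n-i);ta=((w[3]-a+180)%360-180)/(n-i)
            th=np.radians(a);c,sn=np.cos(th),np.sin(th)
            l=np.round([-t[2],c*t[0]+sn*t[1],sn*t[0]-c*t[1]],4)
            r=round(-ta,1);rows.append([*map(float,l),r,0,0])
            p=p+np.array([c*l[1]+sn*l[2],sn*l[1]-c*l[2],-l[0]]);a-=r
    print(len(rows),'rows');[print(json.dumps(rows[i:i+10])) for i in range(0,len(rows),10)];print('end',p.round(4),round(a,2))
plan(eval(sys.argv[1]),*map(float,sys.argv[2:]))
E
python3 plan.py "[(.430,-.046,.10,-6.9),(.430,-.046,.030,-6.9,3)]" .055 10
```

```text
13 rows
[[0.0131, -0.0324, -0.0369, -5.8, 0, 0], [0.0131, -0.0285, -0.0399, -5.8, 0, 0], [0.0131, -0.0243, -0.0426, -5.8, 0, 0], [0.0131, -0.0199, -0.0449, -5.8, 0, 0], [0.0132, -0.0152, -0.0466, -5.7, 0, 0], [0.0131, -0.0105, -0.0479, -5.8, 0, 0], [0.0132, -0.0057, -0.0488, -5.7, 0, 0], [0.0131, -0.0008, -0.0491, -5.8, 0, 0], [0.0132, 0.0042, -0.0489, -5.7, 0, 0], [0.0131, 0.009, -0.0482, -5.8, 0, 0]]
[[0.0233, 0.0, 0.0, 0.0, 0, 0], [0.0234, 0.0, 0.0, 0.0, 0, 0], [0.0233, 0.0, 0.0, 0.0, 0, 0]]
end [ 0.43  -0.046  0.03 ] -6.87
```

Emit:
drive_tool([
  [0.013,-0.0324,-0.0369,-5.8,0,0],
  [0.013,-0.0285,-0.0399,-5.8,0,0],
  [0.013,-0.0243,-0.0426,-5.8,0,0],
  [0.013,-0.0199,-0.0449,-5.8,0,0],
  [0.013,-0.0152,-0.0466,-5.7,0,0],
  [0.013,-0.0105,-0.0479,-5.8,0,0],
  [0.013,-0.0057,-0.0488,-5.7,0,0],
  [0.013,-0.0008,-0.0491,-5.8,0,0],
  [0.013,0.0042,-0.0489,-5.7,0,0],
  [0.013,0.009,-0.0482,-5.8,0,0],
], hand=1, grip_force=40)

```text
time_s: 3.05
eef_pos: [0.4306, -0.0444, 0.1013]
ee_rot: [[0.001, 0.993, -0.116], [-0.0, -0.116, -0.993], [-1.0, 0.001, 0.0]]
force: [0.4, -0.6, -0.1]
opening: 0.002
```

```bash
python3 plan.py "[(.430,-.046,.10,-6.9),(.430,-.046,.030,-6.9,3)]" .055 10
python3 - <<'E'
from h import *
T=viewer.get_image('top');save(T,'top1')
s=env.read_state();print(s['eef_pos'],s['ee_rot'],s['force'],s['opening'],proj(T,s['eef_pos']))
E
```

```text
4 rows
[[0.0013, -0.0004, 0.0016, 0.2, 0, 0], [0.0233, -0.0, 0.0, 0.0, 0, 0], [0.0233, -0.0, 0.0, 0.0, 0, 0], [0.0234, -0.0, 0.0, 0.0, 0, 0]]
end [ 0.43  -0.046  0.03 ] -6.88
[ 0.43098603 -0.03901132  0.09937937] [[-3.23767784e-04  9.93975639e-01 -1.09600747e-01]
 [ 6.11627678e-03 -1.09596735e-01 -9.93957316e-01]
 [-9.99981243e-01 -9.92159863e-04 -6.04394623e-03]] [-0.10710036  3.18987209 -0.48610732] -0.0025050164836342495 [308.63030406 238.60782744]
```

View pics/top1.png

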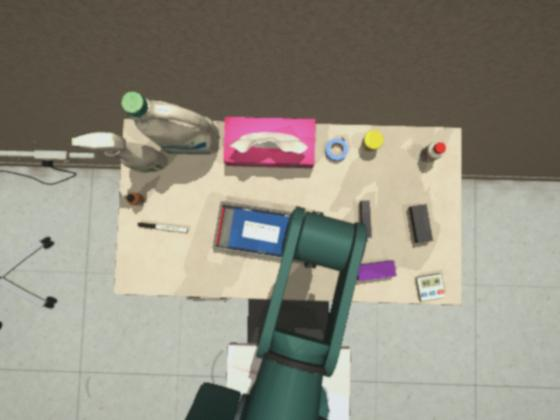

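Emit:
drive_tool([
  [0,0,0,0,0,0],
  [0.0235,0,0,0,0,0],
  [0.0235,0,0,0,0,0],
  [0.023,0,0,0,0,0],
  [0,0,0,0,0,0],
  [0,0,0,0,0,0],
])

```text
time_s: 3.85
eef_pos: [0.4307, -0.047, 0.0325]
ee_rot: [[0.002, 0.993, -0.121], [-0.001, -0.121, -0.993], [-1.0, 0.002, 0.001]]
force: [0.0, -0.9, 0.5]
opening: 0.002
```

```bash
python3 - <<'E'
from h import *
S=viewer.get_image('side');save(S,'side1')
s=env.read_state();print(s['time_s'],s['eef_pos'],s['ee_rot'],s['force'],s['opening'],proj(S,s['eef_pos']))
c=cv2.cvtColor(S['color'],cv2.COLOR_RGB2BGR)
cv2.imwrite('pics/side1z.png',cv2.resize(c[150:290,240:380],None,fx=4,fy=4,interpolation=cv2.INTER_CUBIC))
E
python3 plan.py "[(.430,-.046,.030,-6.9)]"
```

```text
3.9 [ 0.4309891  -0.04685152  0.03278015] [[ 2.65323573e-03  9.92662965e-01 -1.20885065e-01]
 [-9.25425340e-04 -1.20883002e-01 -9.92666330e-01]
 [-9.99996052e-01  2.74564788e-03  5.97904363e-04]] [-0.3645619   0.02472089 -0.27854545] -0.0009058350003258932 [312.42506741 214.62927657]
1 rows
[[0.0028, -0.0011, -0.0007, -0.0, 0, 0]]
end [ 0.43  -0.046  0.03 ] -6.94
```

View pics/side1z.png

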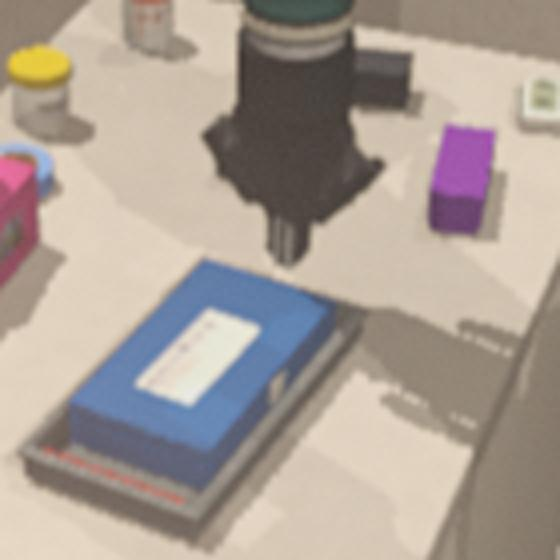

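Emit:
drive_tool([
  [0.0025,0,-0.005,0,0,0],
  [0,0,-0.006,0,0,0],
  [0,0,-0.005,0,0,0],
  [0,0,-0.005,0,0,0],
  [0,0,-0.005,0,0,0],
  [0,0,-0.005,0,0,0],
  [0,0,-0.005,0,0,0],
  [0,0,0,0,0,0],
])

```text
time_s: 4.9
eef_pos: [0.4343, -0.0095, 0.0288]
ee_rot: [[0.0, 0.993, -0.119], [0.001, -0.119, -0.993], [-1.0, -0.0, -0.001]]
force: [-0.1, -0.3, 0.5]
opening: -0.0
```

Emit:
drive_tool([
  [0,0,-0.003,0,0,0],
  [0,0,-0.003,0,0,0],
  [0,0,0,0,0,0],
])

```text
time_s: 5.28
eef_pos: [0.435, -0.0039, 0.0287]
ee_rot: [[-0.0, 0.993, -0.12], [0.001, -0.12, -0.993], [-1.0, -0.0, -0.0]]
force: [-0.5, -0.1, 0.1]
opening: 0.0
```

Emit:
drive_tool([
  [0,0,-0.002,0,0,0],
  [0,0,0,0,0,0],
])

```text
time_s: 5.52
eef_pos: [0.4352, -0.0021, 0.0287]
ee_rot: [[-0.0, 0.993, -0.12], [0.0, -0.12, -0.993], [-1.0, -0.0, -0.0]]
force: [-0.6, -1.3, -0.5]
opening: -0.004
```

Emit:
drive_tool([
  [0,0,-0.002,0,0,0],
  [0,0,0,0,0,0],
])

```text
time_s: 5.78
eef_pos: [0.4354, -0.0001, 0.0287]
ee_rot: [[-0.0, 0.993, -0.12], [0.0, -0.12, -0.993], [-1.0, -0.0, -0.0]]
force: [0.1, -0.7, -0.1]
opening: 0.002
```

Emit:
drive_tool([
  [0,0,-0.002,0,0,0],
  [0,0,0,0,0,0],
])

```text
time_s: 6.02
eef_pos: [0.4354, 0.0007, 0.0287]
ee_rot: [[-0.001, 0.993, -0.119], [-0.003, -0.119, -0.993], [-1.0, -0.001, 0.003]]
force: [-0.5, -5.7, -0.5]
opening: -0.001
```

```bash
python3 - <<'E'
from h import *
S=viewer.get_image('side');T=viewer.get_image('top')
s=env.read_state();print(s['time_s'],s['eef_pos'],s['force'],)
c=cv2.cvtColor(S['color'],cv2.COLOR_RGB2BGR)[190:290,240:340];d=cv2.cvtColor(T['color'],cv2.COLOR_RGB2BGR)[185:285,205:305]
cv2.imwrite('pics/push.png',cv2.resize(np.hstack([c,d]),None,fx=4,fy=4,interpolation=cv2.INTER_CUBIC))
E
```

```text
6.125 [0.43536191 0.00065045 0.02875873] [-0.98850595 -4.71189985  0.96234227]
```

View pics/push.png

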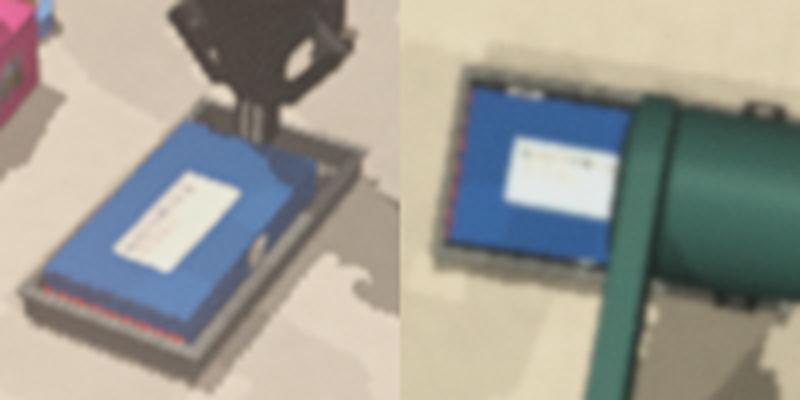

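Emit:
drive_tool([
  [0,0,-0.0015,0,0,0],
  [0,0,0,0,0,0],
])

```text
time_s: 6.38
eef_pos: [0.4352, 0.0008, 0.0288]
ee_rot: [[-0.002, 0.993, -0.119], [-0.006, -0.119, -0.993], [-1.0, -0.001, 0.006]]
force: [-2.8, -8.1, 1.7]
opening: -0.001
```

Emit:
drive_tool([
  [0,0,0.004,0,0,0],
  [-0.005,0,0.006,0,0,0],
  [-0.03,0,0.01,0,0,0],
  [-0.04,0,0.03,0,0,0],
], hand=0)

```text
time_s: 6.88
eef_pos: [0.4292, -0.0458, 0.1039]
ee_rot: [[-0.002, 0.993, -0.117], [0.002, -0.117, -0.993], [-1.0, -0.002, -0.001]]
force: [0.9, -0.2, -0.1]
opening: 0.85
```

```bash
python3 plan.py "[(.479,-.329,.11,-80.1)]" .05 9.5
```

```text
8 rows
[[-0.0008, 0.0103, 0.0344, 9.2, 0, 0], [-0.0008, 0.0157, 0.0323, 9.2, 0, 0], [-0.0007, 0.0207, 0.0294, 9.2, 0, 0], [-0.0008, 0.0251, 0.0257, 9.2, 0, 0], [-0.0007, 0.0289, 0.0214, 9.1, 0, 0], [-0.0008, 0.0319, 0.0165, 9.2, 0, 0], [-0.0007, 0.0342, 0.0112, 9.1, 0, 0], [-0.0008, 0.0356, 0.0057, 9.2, 0, 0]]
end [ 0.479 -0.329  0.11 ] -80.13
```

Emit:
drive_tool([
  [-0.0008,0.0103,0.0344,9.2,0,0],
  [-0.0008,0.0157,0.0323,9.2,0,0],
  [-0.0007,0.0207,0.0294,9.2,0,0],
  [-0.0008,0.0251,0.0257,9.2,0,0],
  [-0.0007,0.0289,0.0214,9.1,0,0],
  [-0.0008,0.0319,0.0165,9.2,0,0],
  [-0.0007,0.0342,0.0112,9.1,0,0],
  [-0.0008,0.0356,0.0057,9.2,0,0],
  [0,0,0,0,0,0],
  [0,0,0,0,0,0],
])

```text
time_s: 8.12
eef_pos: [0.479, -0.3293, 0.1099]
ee_rot: [[-0.0, 0.17, -0.985], [0.001, -0.985, -0.17], [-1.0, -0.001, -0.0]]
force: [0.5, 0.1, -1.0]
opening: 0.999
```

```bash
python3 plan.py "[(.479,-.329,.09,-80.1),(.479,-.329,.018,-80.1,3)]" .05 9.5;python3 - <<'E'
from h import *
S=viewer.get_image('side');T=viewer.get_image('top')
s=env.read_state();print(s['time_s'],s['eef_pos'],s['force'],proj(T,[.479,-.329,.034]))
c=cv2.cvtColor(S['color'],cv2.COLOR_RGB2BGR)[100:300,230:380];d=cv2.cvtColor(T['color'],cv2.COLOR_RGB2BGR)[100:300,200:460]
cv2.imwrite('pics/pre.png',cv2.resize(np.hstack([c,d]),None,fx=1.95,fy=2.5,interpolation=cv2.INTER_CUBIC))
# box check
t=d
for r in viewer.mark_of(T,'slide_box')[:1]: print('box',onz(T,r['centre'],.005))
for r in viewer.trace(T,'slide_box')[:1]:
    m=r['pixels'].astype(np.uint8);cs=max(cv2.findContours(m,0,1)[0],key=cv2.contourArea)
    bx=cv2.boxPoints(cv2.minAreaRect(cs));w=np.array([onz(T,p,.039)[:2] for p in bx]);print(w.mean(0),w)
E
```

```text
4 rows
[[0.0199, -0.0003, -0.0, -0.1, 0, 0], [0.024, 0.0, -0.0, -0.0, 0, 0], [0.024, 0.0, -0.0, -0.0, 0, 0], [0.024, 0.0, -0.0, -0.0, 0, 0]]
end [ 0.479 -0.329  0.018] -80.11
8.225 [ 0.47910583 -0.3287492   0.10997649] [-0.33790026 -1.00754925  0.13851676] [421.58179968 222.82388507]
box [0.44519476 0.0952448  0.005     ]
[0.44755326 0.09837507] [[0.409047   0.19116392]
 [0.51029795 0.17791616]
 [0.48581041 0.00505637]
 [0.38505768 0.01936382]]
```

View pics/pre.png

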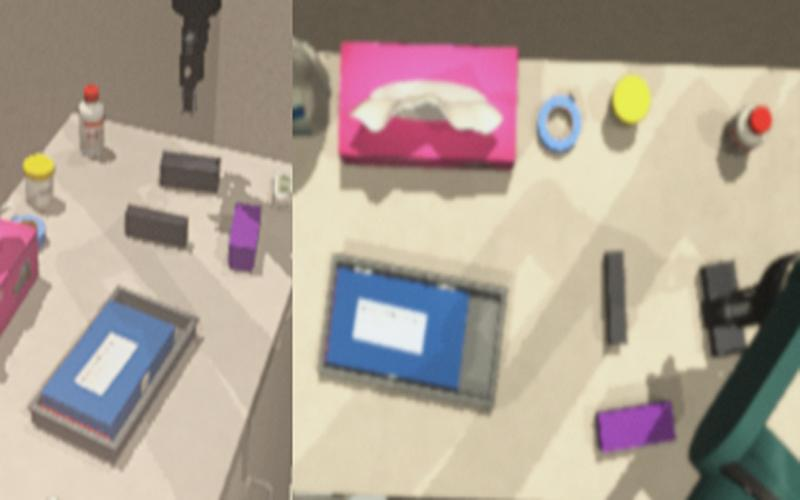

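Emit:
drive_tool([
  [0.02,0,0,0,0,0],
  [0.024,0,0,0,0,0],
  [0.024,0,0,0,0,0],
  [0.024,0,0,0,0,0],
  [0,0,0,0,0,0],
  [0,0,0,0,0,0],
])

```text
time_s: 9.07
eef_pos: [0.4797, -0.3299, 0.0191]
ee_rot: [[0.001, 0.17, -0.986], [-0.001, -0.986, -0.17], [-1.0, 0.001, -0.001]]
force: [0.3, 0.3, 0.4]
opening: 1.003
```

```bash
python3 - <<'E'
from h import *
S=viewer.get_image('side');T=viewer.get_image('top')
s=env.read_state();print(s['time_s'],s['eef_pos'],s['force'])
c=cv2.cvtColor(S['color'],cv2.COLOR_RGB2BGR)[120:210,280:370];d=cv2.cvtColor(T['color'],cv2.COLOR_RGB2BGR)[190:280,230:320]
cv2.imwrite('pics/pre2.png',cv2.resize(np.hstack([c,d]),None,fx=4.4,fy=4.4,interpolation=cv2.INTER_CUBIC))
E
```

```text
9.175 [ 0.48008461 -0.33041312  0.01969811] [-0.92712043  0.05969905  0.44410477]
```

View pics/pre2.png

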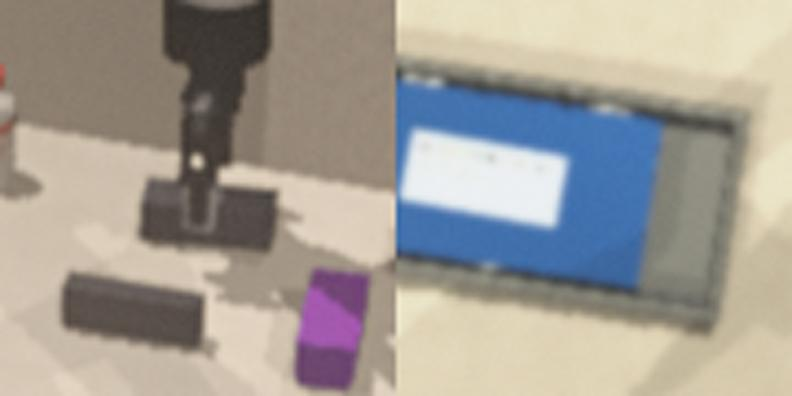

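Emit:
drive_tool([
  [0,0,0,0,0,0],
  [0,0,0,0,0,0],
  [0,0,0,0,0,0],
  [0,0,0,0,0,0],
  [0,0,0,0,0,0],
], hand=1, grip_force=40)

```text
time_s: 9.8
eef_pos: [0.4794, -0.3301, 0.0185]
ee_rot: [[0.001, 0.169, -0.986], [-0.001, -0.986, -0.169], [-1.0, 0.001, -0.001]]
force: [-0.2, -1.3, 3.1]
opening: 0.45
```

```bash
python3 - <<'E'
from h import *
S=viewer.get_image('side');T=viewer.get_image('top')
s=env.read_state();print(s['time_s'],s['eef_pos'],s['force'],s['opening']*85)
c=cv2.cvtColor(S['color'],cv2.COLOR_RGB2BGR)[120:210,280:370];d=cv2.cvtColor(T['color'],cv2.COLOR_RGB2BGR)[190:280,360:450]
cv2.imwrite('pics/grip.png',cv2.resize(np.hstack([c,d]),None,fx=4.4,fy=4.4,interpolation=cv2.INTER_CUBIC))
E
```

```text
9.9 [ 0.47943007 -0.33014971  0.01847586] [0.13877223 1.17602426 3.60454443] 37.939941250036256
```

View pics/grip.png

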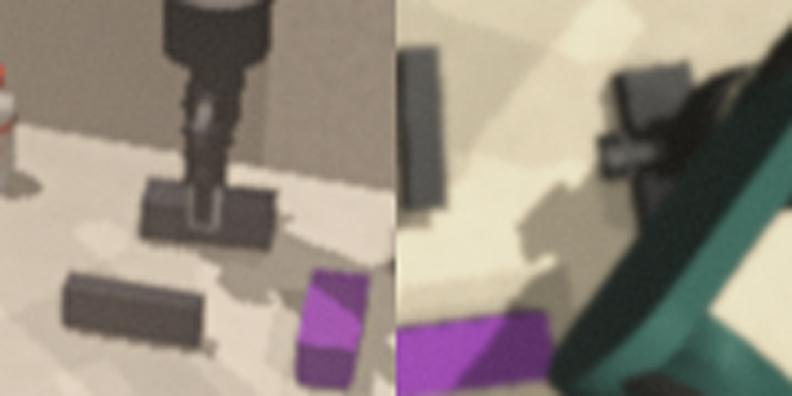

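Emit:
drive_tool([
  [-0.01,0,0,0,0,0],
  [-0.035,0,0,0,0,0],
  [-0.045,0,0,0,0,0],
  [0,0,0,0,0,0],
])

```text
time_s: 10.4
eef_pos: [0.4813, -0.3316, 0.1131]
ee_rot: [[0.007, 0.169, -0.986], [-0.006, -0.986, -0.169], [-1.0, 0.007, -0.006]]
force: [-0.2, 0.3, -0.0]
opening: 0.455
```

```bash
python3 plan.py "[(.4349,-.0092,.095,-96.9)]" .04 9.5;python3 - <<'E'
from h import *
S=viewer.get_image('side')
s=env.read_state();print(s['time_s'],s['eef_pos'],s['force'],s['opening']*85)
c=cv2.cvtColor(S['color'],cv2.COLOR_RGB2BGR)[100:210,280:390]
cv2.imwrite('pics/lift.png',cv2.resize(c,None,fx=5,fy=5,interpolation=cv2.INTER_CUBIC))
E
```

```text
9 rows
[[0.002, -0.0362, -0.001, 1.8, 0, 0], [0.002, -0.0362, 0.0002, 1.9, 0, 0], [0.002, -0.0362, 0.0014, 1.8, 0, 0], [0.002, -0.0361, 0.0025, 1.9, 0, 0], [0.002, -0.036, 0.0037, 1.8, 0, 0], [0.002, -0.0359, 0.0048, 1.9, 0, 0], [0.002, -0.0357, 0.006, 1.8, 0, 0], [0.0021, -0.0355, 0.0071, 1.9, 0, 0], [0.002, -0.0351, 0.0083, 1.8, 0, 0]]
end [ 0.4349 -0.0093  0.095 ] -96.87
10.45 [ 0.47999981 -0.33055592  0.11024537] [ 0.45823584  0.40630119 -1.1879487 ] 38.346095238356774
```

View pics/lift.png

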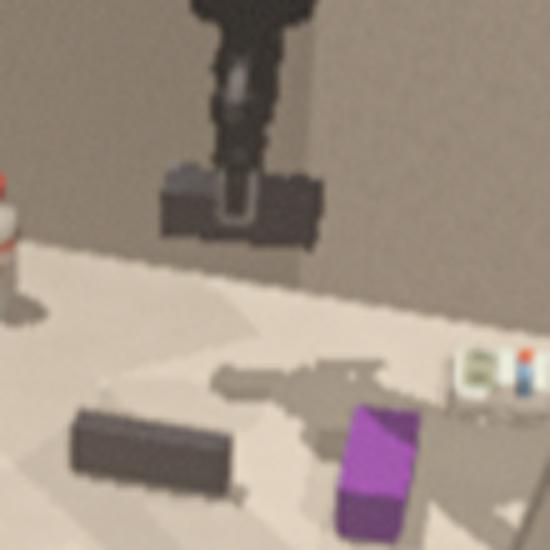

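Lifted level and centred. Next I move over the gap, ramping the speed to limit sway.

Emit:
drive_tool([
  [0.002,-0.0362,-0.001,1.8,0,0],
  [0.002,-0.0362,0.0002,1.9,0,0],
  [0.002,-0.0362,0.0014,1.8,0,0],
  [0.002,-0.0361,0.0025,1.9,0,0],
  [0.002,-0.036,0.0037,1.8,0,0],
  [0.002,-0.0359,0.0048,1.9,0,0],
  [0.002,-0.0357,0.006,1.8,0,0],
  [0.002,-0.0355,0.0071,1.9,0,0],
  [0.002,-0.0351,0.0083,1.8,0,0],
  [0,0,0,0,0,0],
])

```text
time_s: 11.7
eef_pos: [0.4306, -0.0054, 0.0878]
ee_rot: [[-0.005, -0.116, -0.993], [0.001, -0.993, 0.116], [-1.0, -0.0, 0.005]]
force: [-0.6, 0.2, -0.1]
opening: 0.451
```

Emit:
drive_tool([
  [0.02,0,0,0,0,0],
  [0.017,0,0,0,0,0],
  [0,0,0,0,0,0],
  [0,0,0,0,0,0],
  [0,0,0,0,0,0],
])

```text
time_s: 12.32
eef_pos: [0.4333, -0.0078, 0.0536]
ee_rot: [[0.001, -0.12, -0.993], [-0.0, -0.993, 0.12], [-1.0, 0.0, -0.001]]
force: [-0.3, 0.3, 0.1]
opening: 0.452
```

```bash
python3 plan.py "[(.4349,-.0092,.05,-96.9)]" .04 9.5;python3 - <<'E'
from h import *
S=viewer.get_image('side');T=viewer.get_image('top')
s=env.read_state();print(s['time_s'],s['eef_pos'],s['force'],s['opening']*85)
c=cv2.cvtColor(S['color'],cv2.COLOR_RGB2BGR)[180:290,240:350];d=cv2.cvtColor(T['color'],cv2.COLOR_RGB2BGR)[170:280,230:340]
cv2.imwrite('pics/hov.png',cv2.resize(np.hstack([c,d]),None,fx=3.6,fy=3.6,interpolation=cv2.INTER_CUBIC))
cv2.imwrite('pics/hovs.png',cv2.resize(c[:80,10:110],None,fx=7.5,fy=7.5,interpolation=cv2.INTER_CUBIC))
E
```

```text
1 rows
[[0.0036, 0.0012, -0.0018, 0.0, 0, 0]]
end [ 0.4349 -0.0092  0.05  ] -96.89
12.425 [ 0.43322475 -0.00761195  0.05358844] [ 0.42426543  0.75054424 -1.35336565] 38.20517601577532
```

View pics/hov.png

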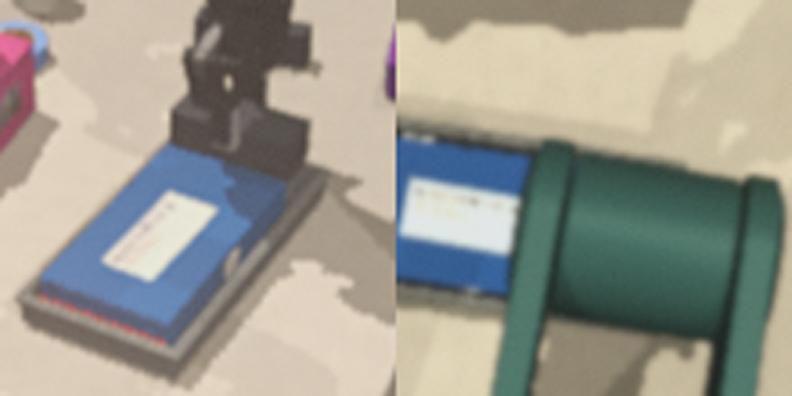

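View pics/hovs.png

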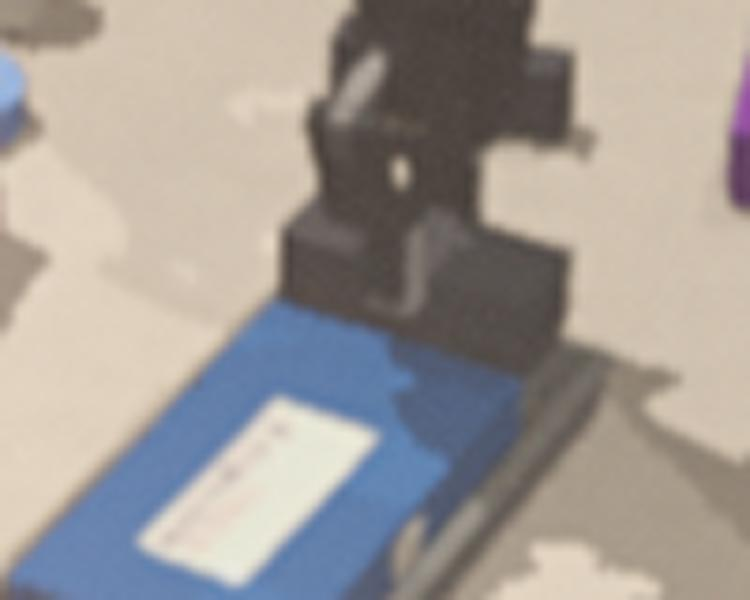

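```bash
python3 - <<'E'
from fit import *
S=viewer.get_image('side')
s=env.read_state();print(s['time_s'],s['eef_pos'])
p=s['eef_pos'];a=np.radians(-6.9);zb=p[2]-.0185
x,y=.048,.01975
def q(P): return ((proj(S,P)+.5-[250,180])*7.5-.5).round(0)
for n,P in zip(['+x+y top','-x+y top','+x+y bev','-x+y bev','-x-y top','-x-y bev'],model([p[0],p[1],zb,a],[(x,y,.034),(-x,y,.034),(x,y,.008),(-x,y,.008),(-x,-y,.034),(-x,-y,.008)])):print(n,q(P))
g=cv2.resize(cv2.cvtColor(S['color'],cv2.COLOR_RGB2BGR)[180:260,250:350],None,fx=7.5,fy=7.5,interpolation=cv2.INTER_CUBIC)
def dr(pts,col):
    cv2.polylines(g,[np.array([q(P) for P in pts]).astype(int)],True,col,1)
dr(model([p[0],p[1],zb,a],[(x,y,.034),(-x,y,.034),(-x,y,.008),(x,y,.008)]),(0,255,0))
dr(model([p[0],p[1],zb,a],[(x,y,.034),(-x,y,.034),(-x,-y,.034),(x,-y,.034)]),(0,255,0))
ty=.0785
dr(model([.4457,ty,0,a],[(b*.049,.021+c*.0875,.039) for b,c in((1,1),(1,-1),(-1,-1),(-1,1))]),(0,255,255))
dr(model([.4457,ty,0,a],[(b*.0635,c*.1185,.025) for b,c in((1,1),(1,-1),(-1,-1),(-1,1))]),(0,0,255))
cv2.imwrite('pics/hovo.png',g)
E
```

```text
12.475 [ 0.43312113 -0.00757299  0.05348076]
+x+y top [282. 227.]
-x+y top [531. 304.]
+x+y bev [282. 288.]
-x+y bev [528. 366.]
-x-y top [581. 246.]
-x-y bev [577. 307.]
```

View pics/hovo.png

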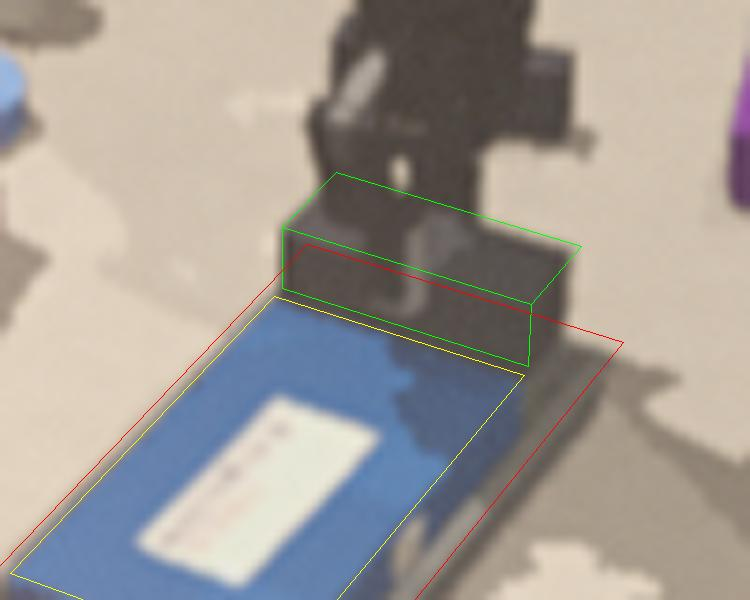

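Emit:
drive_tool([
  [0.002,0.0012,-0.0018,0,0,0],
  [0.002,0,0,0,0,0],
  [0,0,0,0,0,0],
  [0,0,0,0,0,0],
])

```text
time_s: 12.98
eef_pos: [0.4343, -0.0088, 0.0488]
ee_rot: [[-0.0, -0.12, -0.993], [-0.0, -0.993, 0.12], [-1.0, 0.0, 0.0]]
force: [-0.5, 0.2, -1.4]
opening: 0.448
```

Emit:
drive_tool([
  [0.002,0,0,0,0,0],
  [0.002,0,0,0,0,0],
  [0.002,0,0,0,0,0],
  [0,0,0,0,0,0],
])

```text
time_s: 13.48
eef_pos: [0.4342, -0.0088, 0.0426]
ee_rot: [[-0.001, -0.12, -0.993], [0.0, -0.993, 0.12], [-1.0, 0.0, 0.001]]
force: [0.7, 0.1, -0.7]
opening: 0.445
```

Emit:
drive_tool([
  [0.002,0.0003,-0.0006,0,0,0],
  [0.001,0,0,0,0,0],
  [0,0,0,0,0,0],
])

```text
time_s: 13.85
eef_pos: [0.4348, -0.0092, 0.0398]
ee_rot: [[-0.0, -0.12, -0.993], [-0.0, -0.993, 0.12], [-1.0, 0.0, 0.0]]
force: [-0.1, -0.0, -0.6]
opening: 0.448
```

```bash
python3 - <<'E'
from h import *
S=viewer.get_image('side')
s=env.read_state();print(s['time_s'],s['eef_pos'],s['force'],s['opening']*85)
c=cv2.cvtColor(S['color'],cv2.COLOR_RGB2BGR)[190:260,265:345]
cv2.imwrite('pics/ins.png',cv2.resize(c,None,fx=9,fy=8.5,interpolation=cv2.INTER_CUBIC))
E
```

```text
13.9 [ 0.4349195  -0.00922173  0.03986225] [ 0.15157339  0.01743584 -0.90295312] 38.61350189496325
```

View pics/ins.png

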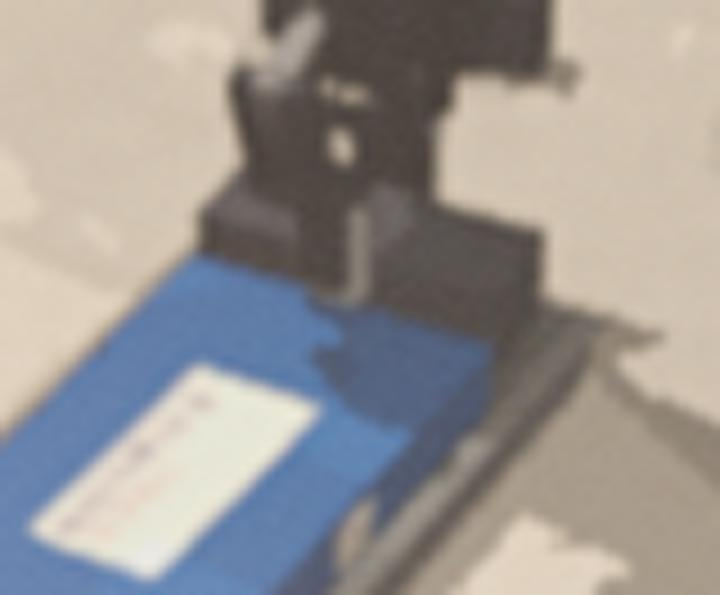

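Emit:
drive_tool([
  [0.0015,0,0,0,0,0],
  [0.0015,0,0,0,0,0],
  [0,0,0,0,0,0],
])

```text
time_s: 14.28
eef_pos: [0.4351, -0.0092, 0.0378]
ee_rot: [[0.0, -0.119, -0.993], [-0.0, -0.993, 0.119], [-1.0, 0.0, -0.0]]
force: [-2.4, -1.0, 4.9]
opening: 0.452
```

Emit:
drive_tool([
  [0.0015,0,0,0,0,0],
  [0,0,0,0,0,0],
])

```text
time_s: 14.52
eef_pos: [0.4352, -0.0092, 0.0377]
ee_rot: [[0.0, -0.119, -0.993], [-0.0, -0.993, 0.119], [-1.0, 0.0, -0.0]]
force: [-5.4, 0.4, 13.3]
opening: 0.451
```

Emit:
drive_tool([
  [0.0015,0,0,0,0,0],
  [0,0,0,0,0,0],
])

```text
time_s: 14.78
eef_pos: [0.4352, -0.0092, 0.0376]
ee_rot: [[0.0, -0.119, -0.993], [-0.0, -0.993, 0.119], [-1.0, 0.0, -0.0]]
force: [-10.1, -0.6, 20.9]
opening: 0.452
```

```bash
python3 - <<'E'
from h import *
S=viewer.get_image('side')
s=env.read_state();print(s['time_s'],s['eef_pos'],s['force'],s['torque'],s['opening']*85)
c=cv2.cvtColor(S['color'],cv2.COLOR_RGB2BGR)[190:260,265:345]
cv2.imwrite('pics/ins2.png',cv2.resize(c,None,fx=9,fy=8.5,interpolation=cv2.INTER_CUBIC))
E
```

```text
14.825 [ 0.43523138 -0.00921855  0.03758386] [-9.63723402  0.97421051 21.51841903] [0.51934804 1.64644562 0.18719243] 38.10159238377259
```

View pics/ins2.png

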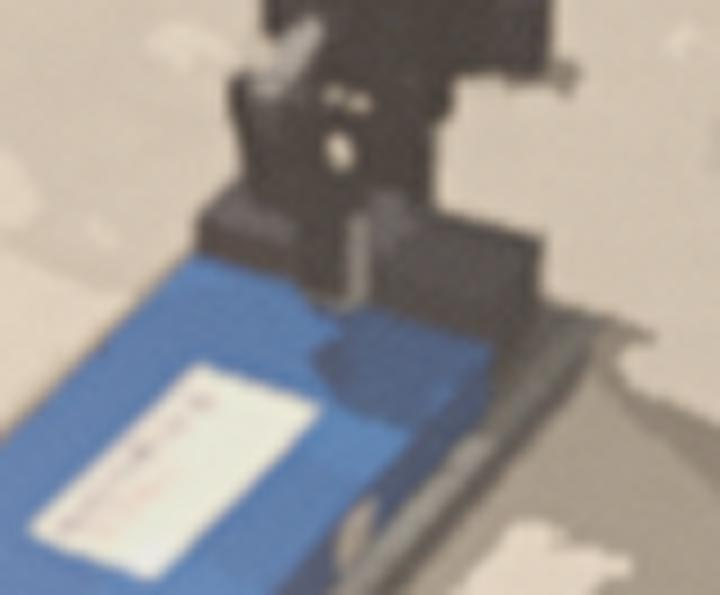

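Emit:
drive_tool([
  [-0.0025,0,0,0,0,0],
  [-0.0015,0,0,0,0,0],
  [0,0,0,0,0,0],
])

```text
time_s: 15.2
eef_pos: [0.435, -0.0092, 0.0378]
ee_rot: [[0.0, -0.12, -0.993], [-0.0, -0.993, 0.12], [-1.0, 0.0, -0.0]]
force: [0.1, -0.4, 1.4]
opening: 0.449
```

Emit:
drive_tool([
  [0,0,0,0,0,0],
  [0,0,0,0,0,0],
  [0,0,0,0,0,0],
  [0,0,0,0,0,0],
], hand=0.46)

```text
time_s: 15.7
eef_pos: [0.4349, -0.0092, 0.0378]
ee_rot: [[-0.0, -0.12, -0.993], [-0.0, -0.993, 0.12], [-1.0, 0.0, 0.0]]
force: [0.2, -0.8, -0.7]
opening: 0.539
```

```bash
python3 - <<'E'
from h import *
S=viewer.get_image('side')
s=env.read_state();print(s['time_s'],s['eef_pos'],s['force'],s['torque'],s['opening']*85)
c=cv2.cvtColor(S['color'],cv2.COLOR_RGB2BGR)[190:260,265:345]
cv2.imwrite('pics/rel.png',cv2.resize(c,None,fx=9,fy=8.5,interpolation=cv2.INTER_CUBIC))
E
```

```text
15.75 [ 0.43491992 -0.00921014  0.03784433] [-0.59679069  0.73586995  0.06885224] [0.0352105  0.02048598 0.01104614] 45.81374444400231
```

View pics/rel.png

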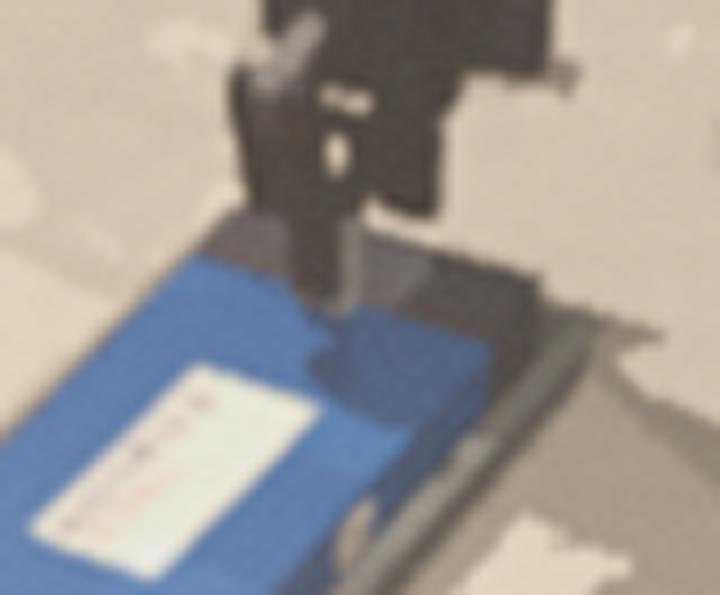

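Emit:
drive_tool([
  [-0.02,0,0,0,0,0],
  [-0.025,0,0,0,0,0],
  [0,0,0,0,0,0],
  [0,0,0,0,0,0],
  [0,0,0,0,0,0],
], hand=1)

```text
time_s: 16.38
eef_pos: [0.434, -0.0091, 0.0815]
ee_rot: [[-0.002, -0.12, -0.993], [0.0, -0.993, 0.12], [-1.0, -0.0, 0.003]]
force: [0.8, -0.1, 0.5]
opening: 0.001
```

```bash
python3 - <<'E'
from h import *
S=viewer.get_image('side')
s=env.read_state();print(s['time_s'],s['eef_pos'],s['force'],s['torque'],s['opening']*85)
c=cv2.cvtColor(S['color'],cv2.COLOR_RGB2BGR)[190:260,265:345]
cv2.imwrite('pics/rel2.png',cv2.resize(c,None,fx=9,fy=8.5,interpolation=cv2.INTER_CUBIC))
E
```

```text
16.425 [ 0.43409301 -0.00907736  0.08164531] [ 0.40435496 -0.46544523 -0.87265578] [-0.05234649 -0.02829994 -0.03403692] 0.10307486635174712
```

View pics/rel2.png

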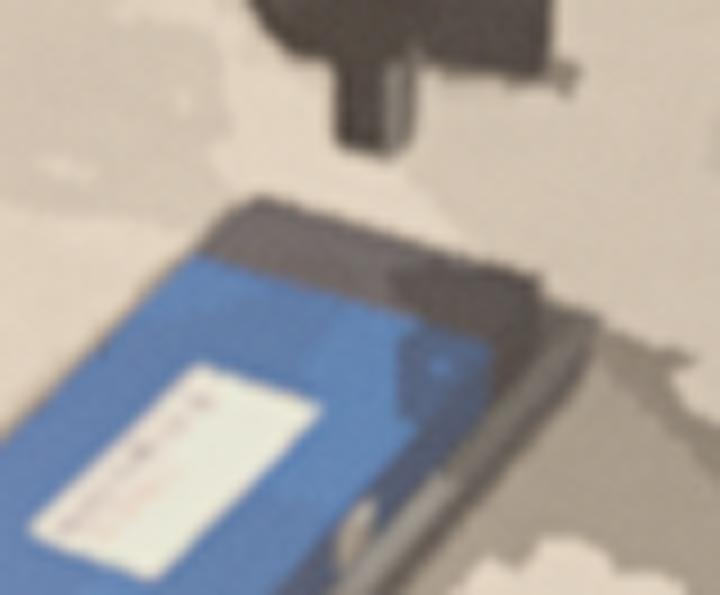

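Emit:
drive_tool([
  [0.018,0,-0.001,0,0,0],
  [0.018,0,0,0,0,0],
  [0,0,0,0,0,0],
  [0.0015,0,0,0,0,0],
  [0.0015,0,0,0,0,0],
  [0,0,0,0,0,0],
])

```text
time_s: 17.18
eef_pos: [0.4362, -0.0094, 0.0444]
ee_rot: [[0.001, -0.12, -0.993], [-0.0, -0.993, 0.12], [-1.0, 0.0, -0.001]]
force: [0.1, -0.2, -1.1]
opening: -0.0
```

Emit:
drive_tool([
  [0.002,0,0,0,0,0],
  [0.001,0,0,0,0,0],
  [0,0,0,0,0,0],
])

```text
time_s: 17.55
eef_pos: [0.4358, -0.0093, 0.0408]
ee_rot: [[-0.0, -0.12, -0.993], [-0.0, -0.993, 0.12], [-1.0, 0.0, 0.0]]
force: [-0.2, -0.3, 0.7]
opening: 0.0
```

Emit:
drive_tool([
  [0.002,0,0,0,0,0],
  [0.001,0,0,0,0,0],
  [0,0,0,0,0,0],
])

```text
time_s: 17.92
eef_pos: [0.4362, -0.0094, 0.039]
ee_rot: [[0.0, -0.12, -0.993], [-0.0, -0.993, 0.12], [-1.0, 0.0, -0.0]]
force: [-2.8, -0.2, 6.9]
opening: -0.001
```

Emit:
drive_tool([
  [0.002,0,0,0,0,0],
  [0,0,0,0,0,0],
])

```text
time_s: 18.18
eef_pos: [0.4362, -0.0094, 0.039]
ee_rot: [[0.0, -0.119, -0.993], [-0.0, -0.993, 0.119], [-1.0, 0.0, -0.0]]
force: [-8.1, 1.4, 18.2]
opening: -0.001
```

Emit:
drive_tool([
  [-0.005,0,0,0,0,0],
  [-0.03,0,0,0,0,0],
  [-0.05,0.02,0,0,0,0],
  [-0.04,0.05,0,0,0,0],
  [0,0.055,0,0,0,0],
  [0,0.055,0,0,0,0],
  [0,0.05,0,0,0,0],
  [0,0,0,0,0,0],
  [0,0,0,0,0,0],
])

```text
time_s: 19.3
eef_pos: [0.4084, -0.236, 0.1595]
ee_rot: [[-0.001, -0.12, -0.993], [0.001, -0.993, 0.12], [-1.0, -0.001, 0.001]]
force: [-0.7, 0.4, 0.1]
opening: -0.003
```

```bash
python3 - <<'E'
from h import *
np.set_printoptions(precision=4,suppress=True)
S=viewer.get_image('side');T=viewer.get_image('top');save(T,'topf');save(S,'sidef')
s=env.read_state();print(s['time_s'],s['eef_pos'],s['force'])
for n in('slide_box','block_thick','block_thin'):
  for r in viewer.trace(T,n):
    m=r['pixels'].astype(np.uint8);cs=max(cv2.findContours(m,0,1)[0],key=cv2.contourArea)
    w=np.array([onz(T,p,.034 if n=='block_thin' else .039)[:2] for p in cv2.boxPoints(cv2.minAreaRect(cs))]);print(n,r['confidence'],w.mean(0))
c=cv2.cvtColor(S['color'],cv2.COLOR_RGB2BGR)[195:285,240:340];d=cv2.cvtColor(T['color'],cv2.COLOR_RGB2BGR)[190:280,212:312]
cv2.imwrite('pics/fin.png',cv2.resize(np.hstack([c,d]),None,fx=4,fy=4,interpolation=cv2.INTER_CUBIC))
E
```

```text
19.4 [ 0.4087 -0.2353  0.1597] [0.1307 0.1543 0.0089]
slide_box 0.93 [0.4477 0.0991]
block_thick 0.91 [ 0.3577 -0.2109]
block_thick 0.75 [ 0.4349 -0.0088]
block_thin 0.68 [ 0.4858 -0.1852]
```

View pics/fin.png

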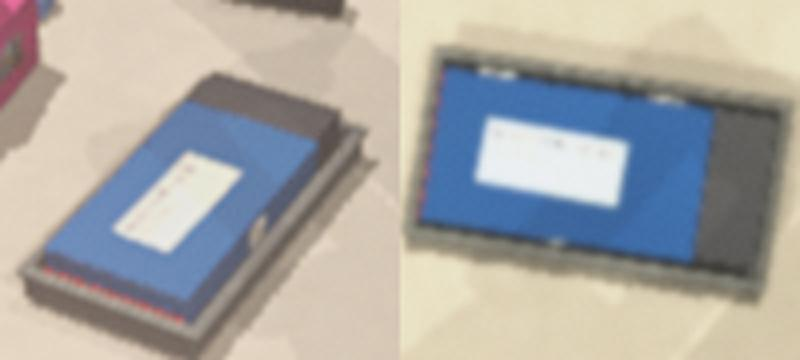

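View pics/topf.png

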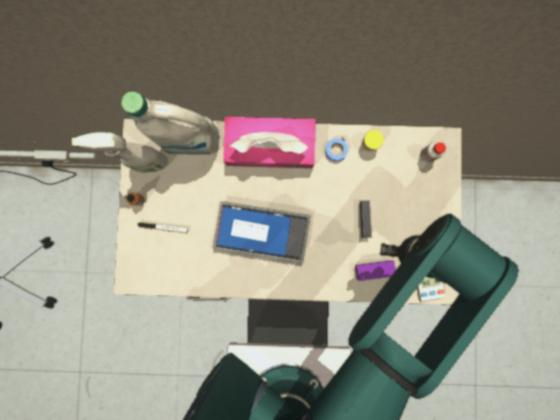

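The box sits against the buffer with the block flush behind it, and nothing else has moved. I'm handing the job in.

```bash
python3 -c "
from station import env
print(env.sign_off())"
```

```text
the job is handed in; nothing more can be done
None
```

The blue slide box is against the red buffer and the thick foam block fills the gap behind it, down on the tray floor. I handed the job in at about 19.4 s on the robot's clock.

- **Box:** I pushed it along the tray with the shut fingers until it stopped at the buffer, with about 8 N at the end. Touch and the camera agreed on where its end stood to within about 1 mm.
- **Block:** I gripped the dark thick block and lowered it into the gap until a fingertip touched the box lid (about 21 N). I then let it drop and pressed it down with 18 N.
- **Last checks:** The press stopped at z = 39.0 mm, the height given for the block when it is home. The final pictures show the block level with the lid and the box still at the buffer. The thin block, the purple look-alike and the other things are where they were, and the arm was clear at hand-in.
- **Disagreements:** The side view put the tray's outer edges up to about 5 mm from my model. I placed the block by touch and the top view instead. The detection network also labelled the purple look-alike as `block_thick`, and I ignored that.

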